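# Clamp a filter cassette in the lab's sealing press

## Task

Slide the white filter cassette along the press's channel until it is fully home against the green end stop, without ramming it. Then turn the crank on top clockwise to press the foot down on the cassette, and stop promptly once the orange tab pops out: the cassette must stay clamped at that force, and tightening noticeably further ruins the seal. Leave the bottle, beaker and jar alone.

Things in the scene. Friction and masses are not known exactly. Their poses are not given: they have to be found in the camera images.
- press: Fixed sealing press; position and yaw vary. Navy base 160 x 155 x 14 mm; origin on the bench under the vertical screw axis. x runs along the channel from its open mouth to the end stop; y points to the steel column (28 mm thick, axis at y = 85 mm, top 118 mm up). A navy head (x within 22 mm, y -26 to 102 mm, underside about 100 mm up) carries the screw; its height varies by 3 mm either way.
- channel_mouth (a point): Centre of the channel's open end on its floor: 75 mm before the screw axis (press x = -75 mm), 14 mm above the bench; axes as the press. The channel is 44 mm wide between rails 16 mm high (press x -40 to 30 mm); flared guides widen it to about 66 mm here. As found, the press foot is always at least 4 mm above the top of a cassette lying in the channel.
- end_stop: Green block 12 x 40 x 20 mm at the end of the channel, fixed to the press. Origin at the bottom centre of the face that the cassette touches, on the channel floor (25 mm beyond the screw axis, 14 mm above the bench); axes as the press.
- cassette: Loose white slab 150 x 40 x 18 mm, about 0.1 to 0.2 kg, with an amber window and an upright teal grip block at its tail end. Origin at the centre of the underside; x points to the nose (the end that goes first into the channel), z up. Lies flat on the bench at the start.
- cassette_grip (a point): Point to grip: centre of the teal grip block, 60 mm behind the cassette's origin and 44 mm above its underside. The block is 24 mm (cassette x) by 28 mm (cassette y, grip across this) and its top is 60 mm above the underside. Axes as the cassette.
- cassette_nose (a point): Centre of the cassette's nose face, 75 mm ahead of its origin, 9 mm above its underside. Axes as the cassette.
- knob_grip (a point): Middle of the black crank knob, an upright cylinder 18 mm across, 46 mm high (point 24 mm above its lower end), which spins freely on its pin. It goes round the screw axis in a level circle of 42 mm radius, clockwise from above to tighten; about 4 N at the knob turns it unloaded, 6 N when clamped. The crank arm's top is 25 mm below this point; nothing stands above it.
- crank (a joint): Angle of the crank, rad, growing clockwise from above (tightening). At 0 the knob is on the press's -x side. Starts between 0 and 3; the foot sinks 2 mm per rad. From the start it takes some 3.5 to 11.5 rad to trip the tab. The screw stays where it is left.
- foot (a joint): How far the sprung press foot (round, steel, 28 mm across, under the white quill on the screw axis) is pushed back into the quill, m: 0 while it presses on nothing, then 15 N plus 7 N per mm. The tab is released at about 4 mm (43 N); above 6.2 mm is over-tight.
- tab (a joint): How far the orange indicator tab (30 mm wide, 6 mm thick) has moved out of the white quill's +x face, m: under 0.002 while held, snaps to 0.018 when the set force is reached, and stays out.
- tab_end (a point): Middle of the outer end face of the orange tab; it faces along the press's +x, away from the mouth.
- reagent: Bystander: amber bottle, 50 mm wide, 110 mm high; origin under its centre.
- beaker: Bystander: glass beaker, 64 mm wide, 85 mm high; origin under its centre.
- powder_jar: Bystander: white jar, 68 mm wide, 90 mm high; origin under its centre.

How it is judged:
By the outcome, as a careful person would: the job done as asked, in the order asked, and still so for the second after the job is handed in, with the robot touching nothing.
It also fails if it takes over 72 s, if anything falls off the work surface, if the arm or the gripper's body presses on something with over 40 N, if the wrist force passes 120 N, or if a joint passes its speed limit or range.

## Robot

A 6-joint arm with a two-finger parallel gripper is mounted at the origin on the work surface. World frame = base frame: x ahead of the robot, y to its left, z up, the work surface at z = 0. Lengths are in m, angles in rad, forces in N, time in s.
With the tool pointing down it reaches from about 0.35 to 0.775 m from the base axis. Payload 7.3 kg.
Tool frame: the origin (TCP) lies at the very end of the fingers, on their centre line; the grasp point (between the pads) lies 19 mm behind it (robot.pinch_z is the distance from the TCP to the grasp point, in m); z points along the fingers, y is the line along which they close (so a half turn about z gives the same grasp; the last joint's range is limited). The gripper opens to 92 mm and grips with 3 to 60 N. Pads are 19 mm wide; open, the fingers measure 130 mm over their backs; the gripper's body (75 mm by 190 mm) begins 47 mm behind the grasp point.
Start: joints at [1.192, 0.342, 1.524, -0, 1.275, -0.146], TCP at [0.121, 0.511, 0.227] pointing down, gripper open.
Joint ranges: [-2.53, 2.53], [-0.77, 2.02], [0.04, 2.7], [-1, 4.14], [0.28, 2.66], [-3.11, 3.11]. Speed limits (rad/s): [2.57, 2.57, 3.14, 3.14, 3.14, 3.14].

## Interface

Orientations are given as [roll, pitch, yaw] about the fixed x, y, z axes, in that order (R = Rz(yaw) Ry(pitch) Rx(roll)).
In Python, from cell import robot gives the robot as it stands.
- The arm moves only by the tool move_arm, never from a script. Its argument "motion" is a list of rows, each a list of 6 numbers: the shift along the tool's x, y, z in units of 0.1 m (1.0 is 0.1 m), then the turn, a rotation vector about the tool's x, y, z in units of pi rad (1.0 is pi rad). In form: [[dx, dy, dz, rx, ry, rz], ...]. A call has 1 to 12 rows; each row is the pose to reach, as a shift and turn from the pose commanded when the call began, along the tool's axes at that moment, turning the shorter way round; what a row does not reach only later rows make up. A row lasts 1/8 s, in which the tool goes at most 62.5 mm and 10.7 degrees, less where a joint would pass 70% of its speed; a pose out of reach is approached as far as the arm can. A call with a number of a shift or a turn outside -1 to 1 is refused whole. A call with a gripper value outside its range is refused whole. "fingers" is the opening, from -1 (shut) to 1 (fully open), set as the call begins (left out, the last holds). The fingers move at their own pace and stop on an object; "newtons" is the grip in N (left out, the last holds). Time passes only in rows, so rows that repeat a pose let the fingers close. It gives the time, the measured TCP pose, the force, the opening and the grip force at its end, in the units of the state.
- robot.observe(): the state, without advancing time (a new reading comes with each control period).
- robot.read_camera(name): name is "scene" or "top" or "wrist"; returns a dict with "image" (400x640x3 uint8, red, green, blue), "range_z" (400x640 float32, m along the optical axis (not along the pixel's ray), 0 where there is no reading), "vfov" (degrees; the focal length in pixels is half the picture's height over the tangent of half this angle, whatever the lens; pixels are square), "cx", "cy" (the principal point, pixels), "k1" (the pictures are not rectified: a ray, as slopes to the right and down, at radius r is drawn at 1 + k1 r^2 times it, then the intrinsics apply), "extrinsics" (4x4, takes a point from camera to world coordinates); the wrist camera has in their place "hand_eye" (4x4, takes a point from camera to tool coordinates, whose origin is the TCP and whose axes are the flange's). Camera axes: x right, y up, looking along -z (the intrinsics and any distortion apply to the point x, -y, -z); pixel columns grow to the right and rows downward; lengths in m; the calibration is good to about 2 mm. A picture is of the moment at which its call begins: read the wrist's pose just before it.
- robot.hand_in(): hands the job in; it is judged then, once.
The state is a dict: "time": time; "qpos": joint angles; "qvel": joint speeds; "joint_efforts": joint torques, N m; "tool_pos": TCP position; "tool_rot": TCP orientation; "contact_force": force on the tool from outside, world axes, zero at the start; "torque": the same for the moment, N m; "opening": finger opening in m; "grip_force": force on a finger pad.
Only numpy, scipy, OpenCV 4.12 (cv2) and the standard library are available. Lean on these libraries where they do the work, as an engineer would, in place of code of your own. Each camera call takes 0.05 s, during which the arm holds its last target. There are 200 camera calls.

## Working session

There is one attempt and no reset: what is moved stays moved. The work goes in short steps, Python scripts to look and compute and a tool call to move; the robot and the scene stay as the last step left them, time stands still between calls to the robot, and variables do not carry over. Pictures are saved under pics/ and viewed, at most 10 in all, crops included, and the job is handed in when it is done.

Besides the shell and the picture viewer there is one more tool, called by a JSON object that holds its "fn" and its "kwargs". move_arm: Moves the arm, as the interface text tells. Shifts and turns lie within -1 to 1; 1 stands for 0.1 m of shift or pi rad of turn. Its arguments: {"type":"object","properties":{"motion":{"type":"array"},"fingers":{"type":"number"},"newtons":{"type":"number"}},"required":["motion"]}

```bash
mkdir -p pics; ls
cat > h.py <<'E'
import numpy as np, cv2, pickle
from scipy.spatial.transform import Rotation as R
from cell import robot
def cam(name,save=None):
    s=robot.observe(); c=robot.read_camera(name)
    if 'extrinsics' in c: T=np.array(c['extrinsics'])
    else:
        W=np.eye(4); W[:3,3]=s['tool_pos']; W[:3,:3]=R.from_euler('xyz',s['tool_rot']).as_matrix()
        T=W@np.array(c['hand_eye'])
    c['T']=T
    if save:
        cv2.imwrite(f'pics/{save}.png',c['image'][:,:,::-1]); pickle.dump(c,open(f'pics/{save}.pkl','wb'))
    return c
def grid(c):
    "world xyz for every pixel (NaN without reading)"
    h,w=c['range_z'].shape; f=h/2/np.tan(np.radians(c['vfov'])/2)
    u,v=np.meshgrid(np.arange(w),np.arange(h))
    K=np.array([[f,0,c['cx']],[0,f,c['cy']],[0,0,1.]])
    p=cv2.undistortPoints(np.stack([u,v],-1).reshape(-1,1,2).astype(float),K,np.array([c['k1'],0,0,0.])).reshape(h,w,2)
    z=np.where(c['range_z']>0,c['range_z'],np.nan)
    P=np.stack([p[...,0]*z,-p[...,1]*z,-z],-1)
    return P@c['T'][:3,:3].T+c['T'][:3,3]
E
python3 - <<'E'
from h import *
for n in ('scene','top'):
    c=cam(n,n); print(n,c['T'].round(3).tolist(),c['vfov'])
print(robot.observe())
a=cv2.imread('pics/scene.png');b=cv2.imread('pics/top.png')
E
```

```text
pics
scene [[0.807, -0.43, 0.405, 0.976], [0.591, 0.568, -0.573, -0.552], [0.017, 0.702, 0.712, 0.866], [0.0, 0.0, 0.0, 1.0]] 51.00243966175493
top [[0.011, 0.999, -0.043, 0.495], [-1.0, 0.012, 0.005, 0.069], [0.006, 0.042, 0.999, 1.146], [0.0, 0.0, 0.0, 1.0]] 50.87336466616041
{'time': 0.1, 'qpos': array([ 1.19201852e+00,  3.42654269e-01,  1.52489774e+00,  2.38675920e-06,
        1.27540725e+00, -1.46003266e-01]), 'qvel': array([-0.00052917, -0.0008006 , -0.00340246, -0.00025746, -0.00020884,
       -0.00291761]), 'joint_efforts': array([ 7.71225568e-04, -4.32000017e+01, -2.44692868e+01,  7.18236063e-02,
        5.26276231e-02, -3.28504063e-05]), 'tool_pos': array([0.12095281, 0.51051281, 0.22612212]), 'tool_rot': array([-3.14024093e+00, -2.01077634e-04,  2.90881728e+00]), 'contact_force': array([ 0.51166083,  0.17856734, -0.07969322]), 'torque': array([ 0.00612276, -0.02196255, -0.06514317]), 'grip_force': 0.0, 'opening': 0.09215908815140485}
```

View pics/top.png

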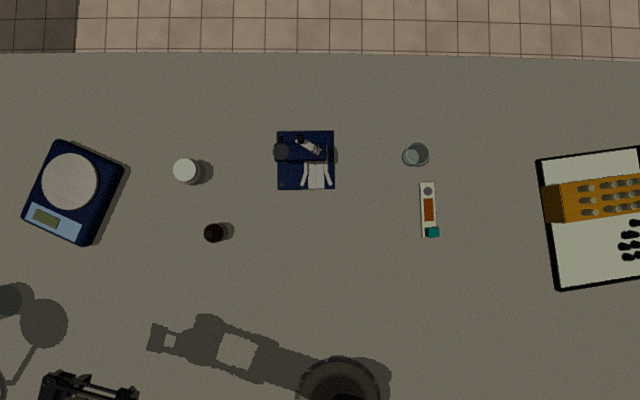

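View pics/scene.png

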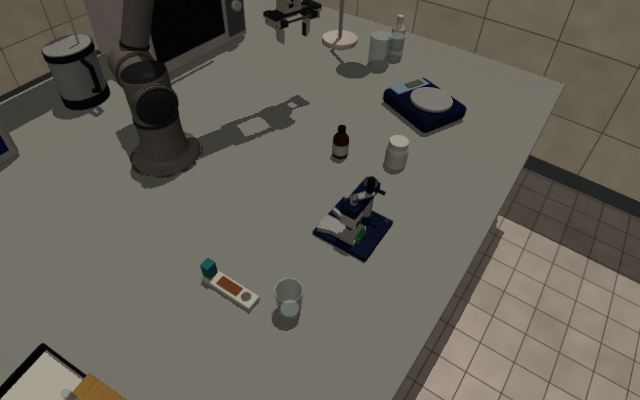

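The top view shows the press at about (306,160) with its mouth facing the robot, the column on the left (+y) and the knob near (300,139). The cassette is at (429,209) with its teal grip at (432,231), and the beaker (416,154) is just ahead of its nose. Next I'll measure these.

Run:
```python
from h import *
c=pickle.load(open('pics/top.pkl','rb')); P=grid(c); im=c['image']
hsv=cv2.cvtColor(im,cv2.COLOR_RGB2HSV)
def rect(m,l):
    p=P[m]; p=p[~np.isnan(p[:,0])]
    r=cv2.minAreaRect((p[:,:2]*1000).astype(np.float32)); print(l,len(p),'rect',np.round(r[0],1),np.round(r[1],1),round(r[2],1),'zmed',np.median(p[:,2]).round(4),'zmax',p[:,2].max().round(4))
v,u=np.mgrid[:400,:640]
box=lambda a,b,cc,d:(u>=a)&(u<cc)&(v>=b)&(v<d)
Z=P[...,2]
print('bench z',np.nanmedian(Z[box(340,150,390,220)]))
rect(box(412,176,445,245)&(Z>.010)&(Z<.03),'slab')
rect(box(412,176,445,245)&(Z>.050),'grip')
rect(box(270,125,340,195)&(Z>.007)&(Z<.02)&(im[...,2]>im[...,0]+15),'base')
rect(box(270,125,340,195)&(Z>.007)&(Z<.035),'base+')
rect(box(270,125,340,195)&(Z>.09),'head'); rect(box(270,125,340,195)&(Z>.15),'knob')
for l,b in (('jar',(165,150,205,190)),('bottle',(198,220,228,246)),('beaker',(400,138,432,170))): rect(box(*b)&(Z>.06),l)
a=cv2.resize(im[120:250,262:452],None,fx=4,fy=4,interpolation=cv2.INTER_CUBIC); cv2.imwrite('pics/topc.png',a[:,:,::-1])
```

```text
bench z 0.0006421519461778935
slab 741 rect [ 516.6 -240.5] [150.4  42.1] 2.6 zmed 0.0189 zmax 0.0294
grip 107 rect [ 456.3 -244. ] [21.  28.5] 0.7 zmed 0.0606 zmax 0.0653
base 1252 rect [646.6  92. ] [156.8 151.9] 1.9 zmed 0.0144 zmax 0.0199
base+ 2277 rect [647.7  99.2] [161.9 167.4] 1.8 zmed 0.0149 zmax 0.0348
head 1115 rect [662.1 105.4] [ 64.2 130.8] 1.4 zmed 0.1316 zmax 0.1994
knob 157 rect [665.1  82.9] [65.  23.4] 56.5 zmed 0.1529 zmax 0.1994
jar 543 rect [607.3 394.5] [61.  63.4] 29.9 zmed 0.0893 zmax 0.0959
bottle 289 rect [447.8 325. ] [46.4 46.7] 47.3 zmed 0.0813 zmax 0.115
beaker 237 rect [ 659.1 -194.8] [62.4 59.8] 66.7 zmed 0.0827 zmax 0.0928
```

View pics/topc.png

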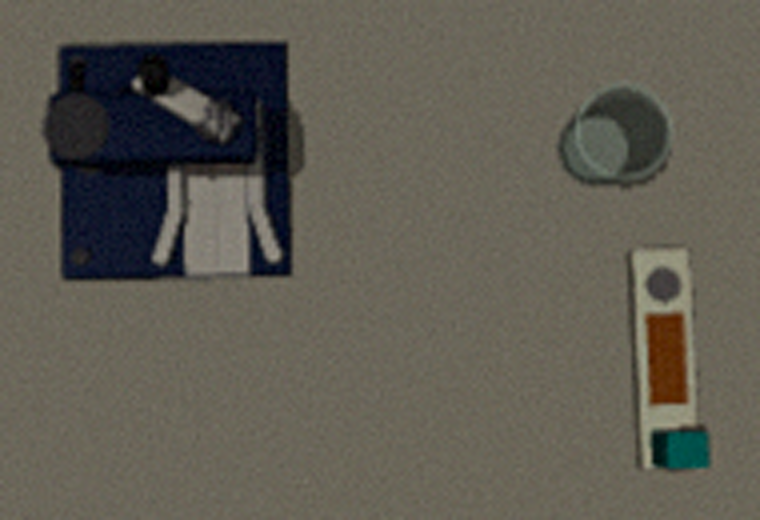

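{"fn": "move_arm", "kwargs": {"motion": [[-0.47,-0.25,0,0,0,-0.044],[-0.94,-0.5,0,0,0,-0.0885],[-0.94,-0.5,0,0,0,-0.0885]]}}

```text
time: 0.48
tool_pos: [0.203, 0.4385, 0.2265]
tool_rot: [-3.14, -0.0, -3.099]
contact_force: [-1.0, -0.1, -0.4]
opening: 0.0915
grip_force: 0.0
```

{"fn": "move_arm", "kwargs": {"motion": [[-0.35,-0.5,0,0,0,0],[-0.7,-1,0,0,0,0]]}}

```text
time: 0.72
tool_pos: [0.2756, 0.3433, 0.2265]
tool_rot: [3.141, -0.0, -3.095]
contact_force: [0.5, 0.4, -0.1]
opening: 0.0922
grip_force: 0.0
```

{"fn": "move_arm", "kwargs": {"motion": [[-0.35,-0.5,0,0,0,0],[-0.7,-1,0,0,0,0]]}}

```text
time: 0.98
tool_pos: [0.3506, 0.2461, 0.2268]
tool_rot: [3.141, 0.0, -3.096]
contact_force: [0.4, 0.8, 0.5]
opening: 0.0914
grip_force: 0.0
```

{"fn": "move_arm", "kwargs": {"motion": [[-0.4,-0.5,0,0,0,0],[-0.8,-1,0,0,0,0]]}}

```text
time: 1.23
tool_pos: [0.4333, 0.1521, 0.2268]
tool_rot: [3.141, 0.0, -3.097]
contact_force: [0.5, 1.1, 0.1]
opening: 0.0918
grip_force: 0.0
```

{"fn": "move_arm", "kwargs": {"motion": [[0,-0.25,0,0,0,0],[0,-0.5,0,0,0,0],[0,-0.5,0,0,0,0],[0,-0.5,0,0,0,0]]}}

```text
time: 1.72
tool_pos: [0.4345, 0.104, 0.2267]
tool_rot: [3.141, -0.0, -3.096]
contact_force: [0.5, 0.9, 0.6]
opening: 0.092
grip_force: 0.0
```

Run:
```python
from h import *
c=cam('wrist','w1'); s=robot.observe(); print(s['time'],s['tool_pos'],s['tool_rot'],s['qpos']); print(c['hand_eye'].round(3).tolist(),c['vfov'])
```

```text
1.775 [0.43448753 0.10416031 0.22667634] [ 3.14108666e+00 -6.03081744e-05 -3.09578040e+00] [ 6.30858817e-02  1.98551729e-01  1.72386778e+00  5.39988929e-04
  1.21922475e+00 -1.55370865e+00]
[[0.001, 0.958, 0.287, 0.077], [1.0, -0.001, -0.0, -0.001], [0.0, 0.287, -0.958, -0.157], [0.0, 0.0, 0.0, 1.0]] 63.971984571987875
```

View pics/w1.png

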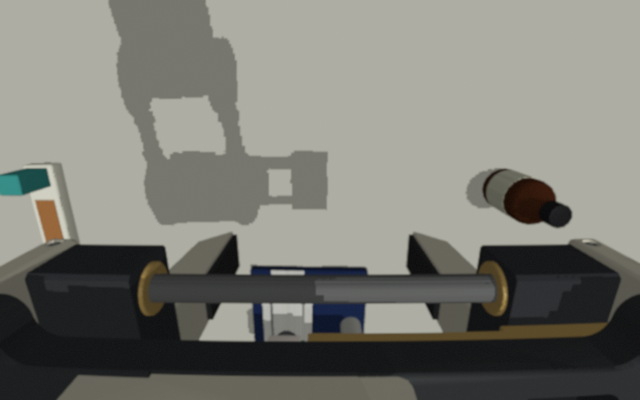

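The wrist view from the robot side shows the press through the fingers, with the channel floor near (290,280). I'll fit the press from the data I already have while moving on to the cassette.

Run:
```python
from h import *
v,u=np.mgrid[:400,:640]
for n,b in (('top',(270,125,340,195)),('w1',(240,265,375,340)),('scene',(300,170,400,262))):
    c=pickle.load(open(f'pics/{n}.pkl','rb')); P=grid(c); im=c['image'].astype(int)
    Z=P[...,2]; B=(u>=b[0])&(u<b[2])&(v>=b[1])&(v<b[3]); X=P[...,0];Y=P[...,1]
    blue=im[...,2]>im[...,0]+12
    fl=B&(Z>.009)&(Z<.019)&~blue&(X<.64)&(X>.565)
    rl=B&(Z>.024)&(Z<.036)&~blue&(X<.66)
    print(n,'floor',fl.sum(),'rail',rl.sum())
    for x0 in np.arange(.57,.64,.01):
        m=fl&(abs(X-x0)<.005); r=rl&(abs(X-x0)<.005)
        if m.sum()>3: print(round(x0,3),'floor y',np.round([Y[m].min(),Y[m].max()],4),'rails',np.sort(Y[r]).round(3)[[0,-1]] if r.sum() else '', (Y[r][Y[r]>Y[m].mean()].min().round(4), Y[r][Y[r]<Y[m].mean()].max().round(4)) if r.sum()>4 else '')
    col=B&(Z>.114)&(Z<.124)&(Y>.11)&(X>.58)
    if col.sum()>20: print('col',cv2.minEnclosingCircle((P[col][:,:2]*1000).astype(np.float32)))
    bb=B&(Z>.007)&(Z<.02)&blue
    if bb.sum()>20: print('base',cv2.minAreaRect((P[bb][:,:2]*1000).astype(np.float32)), 'x',np.percentile(X[bb],[0.5,99.5]),'y',np.percentile(Y[bb],[.5,99.5]))
    k=B&(Z>.165)
    if k.sum()>5: print('knob',k.sum(),cv2.minAreaRect((P[k][:,:2]*1000).astype(np.float32)),Z[k].max(),np.median(Z[k]))
    g=B&(im[...,1]>im[...,0]+25)&(im[...,1]>im[...,2]+20)
    if g.sum()>5: print('green',g.sum(),np.nanmin(P[g],0),np.nanmax(P[g],0))
```

```text
top floor 549 rail 208
0.57 floor y [0.0136 0.1675] rails  
0.58 floor y [0.0137 0.1678] rails [0.023 0.159] (np.float64(0.0946), np.float64(0.0305))
0.59 floor y [0.0194 0.1682] rails [0.023 0.103] (np.float64(0.0945), np.float64(0.0334))
0.6 floor y [0.0219 0.1684] rails [0.028 0.1  ] (np.float64(0.0894), np.float64(0.0389))
0.61 floor y [0.025  0.1681] rails [0.031 0.097] (np.float64(0.0868), np.float64(0.0416))
0.62 floor y [0.0303 0.1686] rails [0.034 0.095] (np.float64(0.0869), np.float64(0.0417))
0.63 floor y [0.0305 0.1824] rails [0.034 0.095] (np.float64(0.0871), np.float64(0.0418))
0.64 floor y [0.0306 0.1685] rails [0.034 0.154] (np.float64(0.1487), np.float64(0.0952))
col ((660.7718505859375, 133.8755645751953), 38.211185455322266)
base ((646.6492919921875, 91.99732971191406), (156.83758544921875, 151.90208435058594), 1.9101969003677368) x [0.56870885 0.72524561] y [0.01663409 0.16952095]
knob 63 ((674.7001953125, 102.19754028320312), (17.166593551635742, 15.959630012512207), 0.7571554780006409) 0.19942461531965938 0.19561909407684752
w1 floor 674 rail 622
0.57 floor y [0
[... 546 characters left out ...]
369199275970459) 0.32110177481453817 0.30874917858537776
scene floor 365 rail 163
0.57 floor y [0.0135 0.1671] rails  
0.58 floor y [0.0125 0.1646] rails [0.018 0.104] (np.float64(0.0946), np.float64(0.0315))
0.59 floor y [0.0134 0.1181] rails [0.022 0.102] (np.float64(0.0913), np.float64(0.0369))
0.6 floor y [0.025  0.0928] rails [0.026 0.099] (np.float64(0.0891), np.float64(0.0388))
0.61 floor y [0.0141 0.0873] rails [0.03  0.093] (np.float64(0.0864), np.float64(0.0395))Traceback (most recent call last):
  File "<stdin>", line 12, in <module>
    return umr_minimum(a, axis, None, out, keepdims, initial, where)
ValueError: zero-size array to reduction operation minimum which has no identity
```

{"fn": "move_arm", "kwargs": {"motion": [[0,-0.5,0,0,0,0],[0,-1,0,0,0,0]]}}

```text
time: 2.02
tool_pos: [0.4393, 0.0036, 0.2268]
tool_rot: [3.141, 0.001, -3.093]
contact_force: [0.1, -0.5, -0.9]
opening: 0.0914
grip_force: 0.0
```

{"fn": "move_arm", "kwargs": {"motion": [[0,-0.5,0,0,0,0],[0,-1,0,0,0,0]]}}

```text
time: 2.28
tool_pos: [0.444, -0.0971, 0.2268]
tool_rot: [3.141, 0.001, -3.095]
contact_force: [0.1, 0.3, 0.9]
opening: 0.0915
grip_force: 0.0
```

{"fn": "move_arm", "kwargs": {"motion": [[0,-0.5,0,0,0,0],[0,-1,0,0,0,0],[0,-1,0,0,0,0]]}}

```text
time: 2.65
tool_pos: [0.4486, -0.1985, 0.2263]
tool_rot: [-3.141, 0.0, -3.099]
contact_force: [0.4, 0.4, -0.0]
opening: 0.0917
grip_force: 0.0
```

{"fn": "move_arm", "kwargs": {"motion": [[-0.06,-0.45,0,0,0,0],[-0.06,-0.45,0.5,0,0,0],[-0.06,-0.45,1,0,0,0]]}}

```text
time: 3.02
tool_pos: [0.457, -0.2399, 0.1258]
tool_rot: [-3.141, 0.001, -3.096]
contact_force: [-0.6, 0.0, -0.3]
opening: 0.0916
grip_force: 0.0
```

{"fn": "move_arm", "kwargs": {"motion": [[0,0,0.4,0,0,0],[0,0,0.7,0,0,0],[0,0,0.9,0,0,0],[0,0,1,0,0,0],[0,0,1,0,0,0]]}}

```text
time: 3.65
tool_pos: [0.4564, -0.2401, 0.0265]
tool_rot: [3.141, -0.001, -3.095]
contact_force: [-0.5, 0.3, 0.4]
opening: 0.0918
grip_force: 0.0
```

{"fn": "move_arm", "kwargs": {"motion": [[0,0,0,0,0,0],[0,0,0,0,0,0],[0,0,0,0,0,0],[0,0,0,0,0,0],[0,0,0,0,0,0],[0,0,0,0,0,0]], "fingers": -1, "newtons": 25}}

```text
time: 4.4
tool_pos: [0.4562, -0.2413, 0.0267]
tool_rot: [3.141, 0.0, -3.096]
contact_force: [-0.3, 0.1, 0.1]
opening: 0.0365
grip_force: 0.0
```

{"fn": "move_arm", "kwargs": {"motion": [[0,0,0,0,0,0],[0,0,0,0,0,0],[0,0,0,0,0,0]]}}

```text
time: 4.78
tool_pos: [0.4562, -0.2413, 0.0267]
tool_rot: [3.142, 0.0, -3.096]
contact_force: [0.1, -0.8, -0.8]
opening: 0.0276
grip_force: 25.0
```

{"fn": "move_arm", "kwargs": {"motion": [[0,0,-0.2,0,0,0],[0,0,-0.5,0,0,0],[0,0,-0.5,0,0,0]]}}

```text
time: 5.15
tool_pos: [0.4572, -0.242, 0.0782]
tool_rot: [-3.139, 0.003, -3.096]
contact_force: [-0.2, 0.0, -1.8]
opening: 0.0278
grip_force: 25.0
```

Run:
```python
from h import *
c=cam('scene','s2'); P=grid(c); s=robot.observe(); print(s['time'],s['tool_pos'],s['tool_rot'],s['opening'],s['grip_force'],s['contact_force'])
im=c['image']; cv2.imwrite('pics/s2c.png',cv2.resize(im[150:400,100:420],None,fx=2.4,fy=2.4)[:,:,::-1])
c=cam('top','t2'); P=grid(c);Z=P[...,2];v,u=np.mgrid[:400,:640]
m=(u>405)&(u<450)&(v>174)&(v<218)&(Z>.04)&(Z<.09)&(P[...,0]<.6)
print(m.sum(),cv2.minAreaRect((P[m][:,:2]*1000).astype(np.float32)),np.percentile(Z[m],[5,50,95]),P[m].min(0),P[m].max(0))
A=np.c_[P[m][:,:2],np.ones(m.sum())]; print('plane',np.linalg.lstsq(A,P[m][:,2],rcond=None)[0])
```

```text
5.2 [ 0.45641393 -0.24135777  0.07686938] [-3.14085589e+00  1.04297026e-03 -3.09630298e+00] 0.027993456836985346 24.999759793281555 [ 0.26091732 -0.16155461 -1.29467347]
634 ((543.0025634765625, -239.19430541992188), (97.70316314697266, 42.352378845214844), 3.303687572479248) [0.06265806 0.06919325 0.0728929 ] [ 0.49491356 -0.26151471  0.05134273] [ 0.59101927 -0.21749296  0.07710894]
plane [-0.00670245 -0.07541129  0.05449835]
```

View pics/s2c.png

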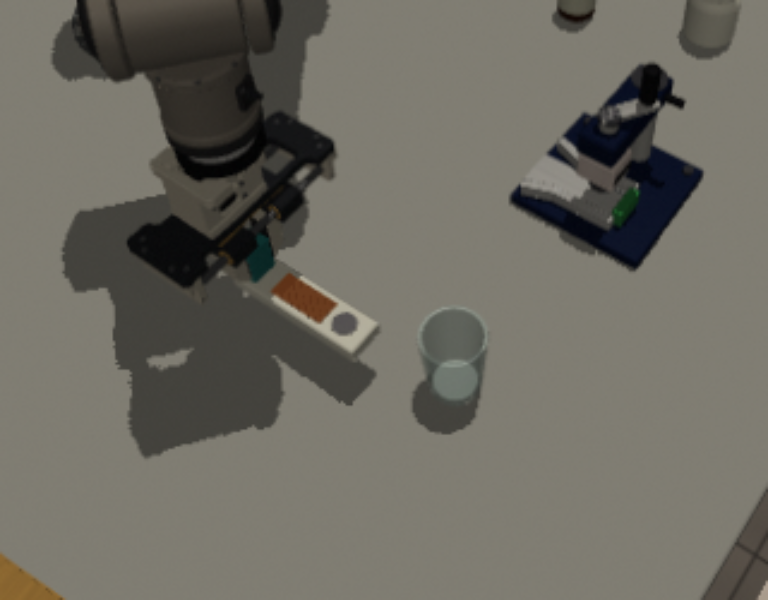

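{"fn": "move_arm", "kwargs": {"motion": [[0.2,0.4,0,0,0,0],[0.42,0.7,0,0,0,0],[0.42,0.97,0,0,0,0]]}}

```text
time: 5.62
tool_pos: [0.4073, -0.1445, 0.0753]
tool_rot: [3.139, -0.004, -3.097]
contact_force: [0.2, 1.0, -0.8]
opening: 0.0278
grip_force: 25.0
```

{"fn": "move_arm", "kwargs": {"motion": [[-0.02,0.5,0,0,0,0],[-0.04,1,0,0,0,0]]}}

```text
time: 5.88
tool_pos: [0.4083, -0.0448, 0.0756]
tool_rot: [3.141, -0.002, -3.098]
contact_force: [0.4, -0.3, -1.7]
opening: 0.0277
grip_force: 25.0
```

{"fn": "move_arm", "kwargs": {"motion": [[-0.02,0.4,0,0,0,0.004],[-0.04,0.8,0,0,0,0.004],[-0.05,1,0,0,0,0.004],[-0.05,1,0,0,0,0.004],[-0.05,1,0,0,0,0.004]]}}

```text
time: 6.5
tool_pos: [0.4094, 0.0536, 0.0761]
tool_rot: [3.142, -0.001, -3.109]
contact_force: [0.2, 0.1, -1.8]
opening: 0.0279
grip_force: 25.0
```

Run:
```python
from h import *
c=cam('top','t3'); s=robot.observe(); print(s['time'],s['tool_pos'],s['tool_rot'])
im=c['image']; cv2.imwrite('pics/t3c.png',cv2.resize(im[120:240,260:380],None,fx=5,fy=5,interpolation=cv2.INTER_CUBIC)[:,:,::-1])
P=grid(c);Z=P[...,2];v,u=np.mgrid[:400,:640];X,Y=P[...,0],P[...,1]
B=(u>270)&(u<345)&(v>125)&(v<245)
m=B&(Z>.055)&(Z<.085)&(X<.56)&(X>.46)
for x0 in np.arange(.47,.56,.01):
    k=m&(abs(X-x0)<.005); print(x0.round(3),k.sum(),np.percentile(Y[k],[2,50,98]).round(4),np.median(Z[k]).round(4)) if k.sum() else 0
print('nose x',X[m].max())
```

```text
6.55 [0.40953827 0.05334373 0.07621658] [ 3.14154837e+00 -1.04206195e-03 -3.10962802e+00]
0.47 61 [0.0359 0.0539 0.0738] 0.0682
0.48 64 [0.0359 0.0552 0.0744] 0.0677
0.49 64 [0.036  0.0553 0.0746] 0.0673
0.5 63 [0.0362 0.0542 0.0747] 0.0673
0.51 55 [0.0363 0.0593 0.0748] 0.0673
0.52 56 [0.0363 0.0531 0.0749] 0.0684
0.53 64 [0.0365 0.0557 0.075 ] 0.0679
0.54 61 [0.0391 0.0571 0.0751] 0.0674
nose x 0.5435125964340484
```

View pics/t3c.png

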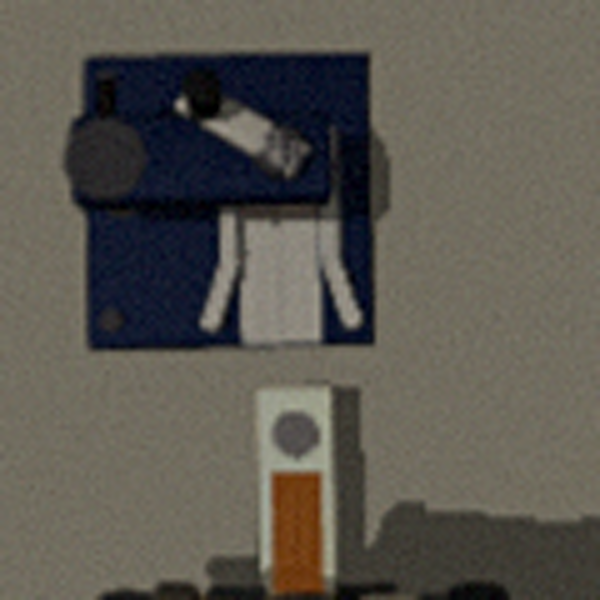

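The cassette is held straight, centred at y≈0.056 against a channel line of about 0.061 there. I'll shift it about 5 mm, lower it to just above the floor and enter.

{"fn": "move_arm", "kwargs": {"motion": [[0,0.047,0.1,0,0,0],[0,0.047,0.25,0,0,0],[0,0.047,0.34,0,0,0],[0,0.047,0.34,0,0,0]]}}

```text
time: 7.05
tool_pos: [0.4091, 0.0585, 0.0419]
tool_rot: [3.141, -0.002, -3.11]
contact_force: [0.6, 0.1, -1.6]
opening: 0.0282
grip_force: 25.0
```

{"fn": "move_arm", "kwargs": {"motion": [[-0.1,0,0,0,0,0],[-0.2,0,0,0,0,0],[-0.3,0,0,0,0,0],[-0.4,0,0,0,0,0],[-0.5,0,0,0,0,0],[-0.5,0,0,0,0,0]]}}

```text
time: 7.8
tool_pos: [0.4605, 0.0603, 0.0427]
tool_rot: [3.142, 0.001, -3.109]
contact_force: [0.6, 0.4, -0.9]
opening: 0.0281
grip_force: 25.0
```

Run:
```python
from h import *
c=cam('top','t4'); s=robot.observe(); print(s['time'],s['tool_pos'],s['tool_rot'],s['contact_force'])
im=c['image']; cv2.imwrite('pics/t4c.png',cv2.resize(im[140:220,265:350],None,fx=7,fy=7,interpolation=cv2.INTER_CUBIC)[:,:,::-1])
```

```text
7.85 [0.45969246 0.06030587 0.04257049] [ 3.14149845e+00 -3.11994258e-04 -3.10888529e+00] [-0.40493232 -0.07318356 -1.32941514]
```

View pics/t4c.png

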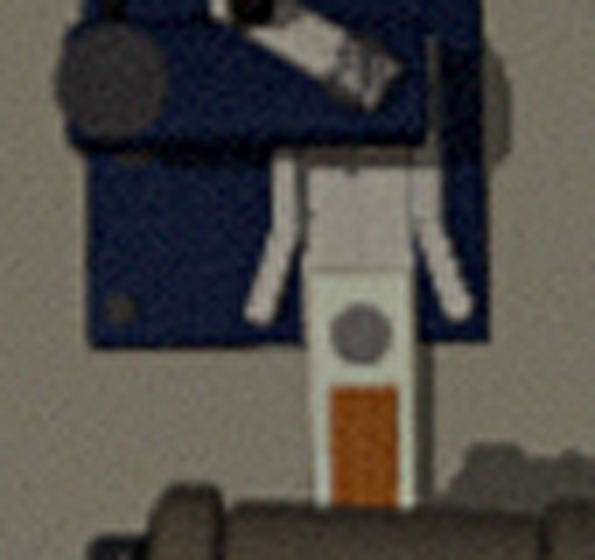

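The nose is at px 305–412 and the rails' inner faces at about 301–413, so it is aligned. I'll keep sliding it in and watch the force.

{"fn": "move_arm", "kwargs": {"motion": [[-0.06,0.003,0.0,0,0,0],[-0.12,0.005,0,0,0,0],[-0.18,0.005,0,0,0,0],[-0.24,0.005,0,0,0,0],[-0.3,0.005,0,0,0,0],[-0.3,0.005,0,0,0,0]]}}

```text
time: 8.6
tool_pos: [0.4901, 0.0618, 0.0427]
tool_rot: [3.142, 0.0, -3.109]
contact_force: [0.1, -0.1, -2.1]
opening: 0.0277
grip_force: 25.0
```

{"fn": "move_arm", "kwargs": {"motion": [[-0.05,0,0,0,0,0],[-0.1,0,0,0,0,0],[-0.15,0,0,0,0,0],[-0.2,0,0,0,0,0],[-0.25,0,0,0,0,0],[-0.25,0,0,0,0,0]]}}

```text
time: 9.35
tool_pos: [0.515, 0.0626, 0.0427]
tool_rot: [3.142, 0.0, -3.109]
contact_force: [-0.3, -0.4, -1.3]
opening: 0.0277
grip_force: 25.0
```

{"fn": "move_arm", "kwargs": {"motion": [[-0.02,0,0.008,0,0,0],[-0.04,0,0.015,0,0,0],[-0.06,0,0.015,0,0,0],[-0.08,0,0.015,0,0,0],[-0.1,0,0.015,0,0,0],[-0.12,0,0.015,0,0,0],[-0.12,0,0.015,0,0,0]]}}

```text
time: 10.22
tool_pos: [0.5267, 0.063, 0.0412]
tool_rot: [3.142, 0.0, -3.109]
contact_force: [0.3, 0.3, -2.0]
opening: 0.0281
grip_force: 25.0
```

{"fn": "move_arm", "kwargs": {"motion": [[-0.01,0,0,0,0,0],[-0.02,0,0,0,0,0],[-0.03,0,0,0,0,0],[-0.03,0,0,0,0,0]]}}

```text
time: 10.72
tool_pos: [0.5297, 0.0631, 0.0412]
tool_rot: [3.142, 0.0, -3.109]
contact_force: [-0.3, -0.1, -2.4]
opening: 0.0277
grip_force: 25.0
```

{"fn": "move_arm", "kwargs": {"motion": [[-0.01,0,0,0,0,0],[-0.02,0,0,0,0,0],[-0.02,0,0,0,0,0]]}}

```text
time: 11.1
tool_pos: [0.5317, 0.0632, 0.0412]
tool_rot: [3.142, 0.0, -3.109]
contact_force: [-0.1, -0.4, -1.0]
opening: 0.0276
grip_force: 25.0
```

{"fn": "move_arm", "kwargs": {"motion": [[-0.01,0,0,0,0,0],[-0.02,0,0,0,0,0],[-0.02,0,0,0,0,0]]}}

```text
time: 11.48
tool_pos: [0.5337, 0.0632, 0.0412]
tool_rot: [3.142, 0.0, -3.109]
contact_force: [0.3, -0.6, -2.0]
opening: 0.0277
grip_force: 25.0
```

{"fn": "move_arm", "kwargs": {"motion": [[-0.01,0,0,0,0,0],[-0.02,0,0,0,0,0],[-0.02,0,0,0,0,0]]}}

```text
time: 11.85
tool_pos: [0.5357, 0.0633, 0.0412]
tool_rot: [3.142, 0.0, -3.109]
contact_force: [-0.1, -0.6, -1.7]
opening: 0.0276
grip_force: 25.0
```

{"fn": "move_arm", "kwargs": {"motion": [[-0.01,0,0,0,0,0],[-0.015,0,0,0,0,0],[-0.015,0,0,0,0,0]]}}

```text
time: 12.22
tool_pos: [0.5371, 0.0634, 0.0412]
tool_rot: [3.142, 0.0, -3.109]
contact_force: [0.3, 0.5, -3.3]
opening: 0.0279
grip_force: 25.0
```

{"fn": "move_arm", "kwargs": {"motion": [[-0.01,0,0,0,0,0],[-0.015,0,0,0,0,0],[-0.015,0,0,0,0,0]]}}

```text
time: 12.6
tool_pos: [0.5386, 0.0634, 0.0412]
tool_rot: [3.142, 0.0, -3.109]
contact_force: [0.5, 0.1, -1.5]
opening: 0.0277
grip_force: 25.0
```

{"fn": "move_arm", "kwargs": {"motion": [[-0.01,0,0,0,0,0],[-0.015,0,0,0,0,0],[-0.015,0,0,0,0,0]]}}

```text
time: 12.98
tool_pos: [0.5401, 0.0634, 0.0412]
tool_rot: [3.141, 0.0, -3.109]
contact_force: [-1.0, 0.4, -2.1]
opening: 0.0278
grip_force: 25.0
```

Run:
```python
from h import *
c=cam('scene','s5'); s=robot.observe(); print(s['time'],s['tool_pos'],s['contact_force'])
im=c['image']; cv2.imwrite('pics/s5c.png',cv2.resize(im[165:265,300:400],None,fx=6,fy=6,interpolation=cv2.INTER_CUBIC)[:,:,::-1])
```

```text
13.025 [0.54005908 0.06344552 0.04120412] [-0.6181706   0.02885026 -1.74727433]
```

View pics/s5c.png

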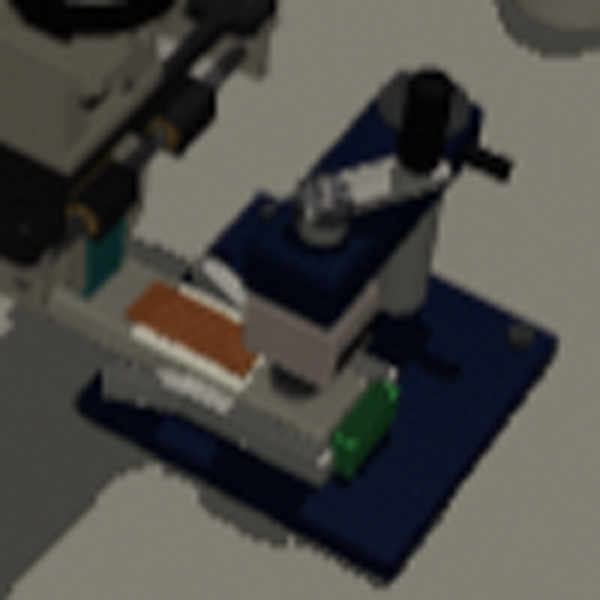

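The cassette nose is right at the green stop (px ~335,455). I'll continue in 1 mm steps until I feel contact.

{"fn": "move_arm", "kwargs": {"motion": [[-0.005,0,0,0,0,0],[-0.01,0,0,0,0,0],[-0.01,0,0,0,0,0]]}}

```text
time: 13.4
tool_pos: [0.5412, 0.0635, 0.0412]
tool_rot: [3.142, 0.0, -3.109]
contact_force: [-0.1, 0.2, -2.3]
opening: 0.0279
grip_force: 25.0
```

{"fn": "move_arm", "kwargs": {"motion": [[-0.005,0,0,0,0,0],[-0.01,0,0,0,0,0],[-0.01,0,0,0,0,0]]}}

```text
time: 13.78
tool_pos: [0.5421, 0.0635, 0.0412]
tool_rot: [3.141, 0.0, -3.109]
contact_force: [-0.4, -0.0, -2.2]
opening: 0.0275
grip_force: 25.0
```

{"fn": "move_arm", "kwargs": {"motion": [[-0.005,0,0,0,0,0],[-0.01,0,0,0,0,0],[-0.01,0,0,0,0,0]]}}

```text
time: 14.15
tool_pos: [0.5431, 0.0635, 0.0412]
tool_rot: [3.142, 0.0, -3.109]
contact_force: [-0.2, 0.3, -1.3]
opening: 0.0278
grip_force: 25.0
```

{"fn": "move_arm", "kwargs": {"motion": [[-0.005,0,0,0,0,0],[-0.01,0,0,0,0,0],[-0.01,0,0,0,0,0]]}}

```text
time: 14.52
tool_pos: [0.5434, 0.0636, 0.041]
tool_rot: [3.141, -0.002, -3.109]
contact_force: [-2.9, 0.3, 0.6]
opening: 0.0279
grip_force: 25.0
```

{"fn": "move_arm", "kwargs": {"motion": [[-0.005,0,0,0,0,0],[-0.01,0,0,0,0,0],[-0.01,0,0,0,0,0]]}}

```text
time: 14.9
tool_pos: [0.5434, 0.0637, 0.041]
tool_rot: [3.141, -0.004, -3.109]
contact_force: [-8.2, -0.5, 1.4]
opening: 0.0279
grip_force: 25.0
```

Contact: -8 N at TCP x = 0.5434, so the screw axis is near x = 0.6534. Easing off, settling and releasing.

{"fn": "move_arm", "kwargs": {"motion": [[0.01,0,0.003,0,0,0],[0.01,0,0.006,0,0,0],[0.01,0,0.006,0,0,0]]}}

```text
time: 15.28
tool_pos: [0.5433, 0.0636, 0.0407]
tool_rot: [3.141, -0.001, -3.109]
contact_force: [-6.6, -0.9, 2.3]
opening: 0.028
grip_force: 25.0
```

{"fn": "move_arm", "kwargs": {"motion": [[0,0,0,0,0,0],[0,0,0,0,0,0],[0,0,0,0,0,0],[0,0,0,0,0,0]], "fingers": 0}}

```text
time: 15.78
tool_pos: [0.5443, 0.0636, 0.0407]
tool_rot: [3.142, 0.001, -3.109]
contact_force: [0.5, -0.9, -1.2]
opening: 0.0461
grip_force: 0.0
```

{"fn": "move_arm", "kwargs": {"motion": [[0,0,-0.3,0,0,0],[0,0,-0.7,0,0,0],[0,0,-1,0,0,0]]}}

```text
time: 16.15
tool_pos: [0.5445, 0.0636, 0.1423]
tool_rot: [3.142, 0.002, -3.109]
contact_force: [-0.0, 0.2, 0.5]
opening: 0.046
grip_force: 0.0
```

{"fn": "move_arm", "kwargs": {"motion": [[0,0,-0.5,0,0,0],[0,0,-1,0,0,0],[0,0,-1,0,0,0],[0,0,-1,0,0,0]]}}

```text
time: 16.65
tool_pos: [0.5437, 0.0636, 0.2401]
tool_rot: [3.141, -0.001, -3.109]
contact_force: [0.0, 0.0, -0.6]
opening: 0.0459
grip_force: 0.0
```

Run:
```python
from h import *
v,u=np.mgrid[:400,:640]
for n in ('top','scene','wrist'):
    c=cam(n,n+'6'); P=grid(c); Z=P[...,2];X,Y=P[...,0],P[...,1]
    k=(Z>.16)&(Z<.21)&(X>.58)&(X<.73)&(Y>0)&(Y<.16)
    if n!='scene': k&=(Z<.21)
    if k.sum()>5: print(n,'knob',k.sum(),cv2.minAreaRect((P[k][:,:2]*1000).astype(np.float32)),np.percentile(Z[k],[2,50,90,99]))
    k&=Z>.194
    if k.sum()>5: print(n,'top',k.sum(),np.median(P[k],0),cv2.minAreaRect((P[k][:,:2]*1000).astype(np.float32)))
    if n=='wrist': 
        print(X.min(),X.max())
s=robot.observe(); print(s['time'],s['tool_pos'],s['tool_rot'],s['qpos'])
c=pickle.load(open('pics/scene6.pkl','rb')); im=c['image']
cv2.imwrite('pics/s6c.png',cv2.resize(im[165:265,290:410],None,fx=6,fy=6,interpolation=cv2.INTER_CUBIC)[:,:,::-1])
```

```text
top knob 66 ((674.8552856445312, 102.17813110351562), (16.214338302612305, 17.099254608154297), 87.46869659423828) [0.16363266 0.19552817 0.19802081 0.19948484]
top top 47 [0.67401638 0.10108846 0.19642934] ((674.4695434570312, 101.57276153564453), (14.81218433380127, 16.205692291259766), 45.49679183959961)
scene knob 103 ((675.8536987304688, 100.96402740478516), (17.3779296875, 17.05988121032715), 87.94966125488281) [0.16098122 0.18173646 0.19453341 0.19622337]
scene top 14 [0.67575363 0.09821319 0.19503954] ((675.8617553710938, 100.04499816894531), (10.876570701599121, 12.755943298339844), 18.282991409301758)
nan nan
16.8 [0.54339252 0.06354228 0.23909819] [ 3.14132730e+00 -2.90457227e-03 -3.10902030e+00] [-2.37565374e-02  3.75176238e-01  1.43929452e+00  1.04421773e-04
  1.33003680e+00 -1.62714988e+00]
```

View pics/s6c.png

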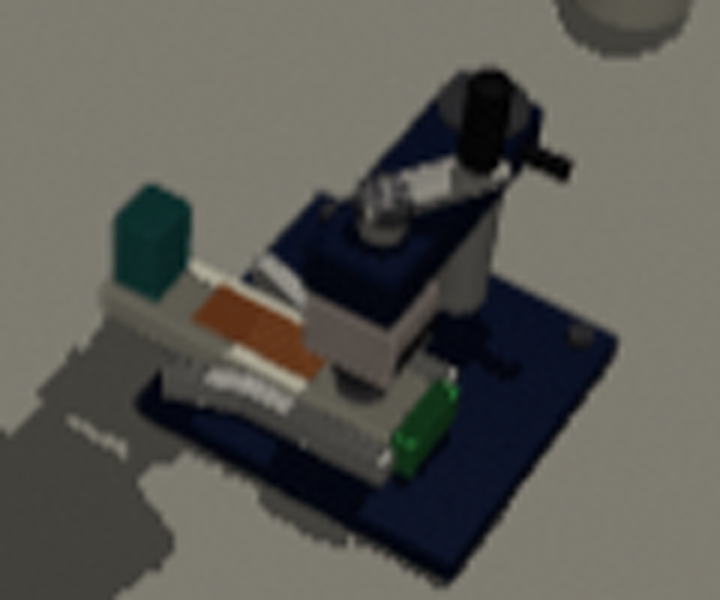

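The cassette is home against the green stop, and the knob centre is near (0.675, 0.1015) with its top at z≈0.197. I'll rotate the tool so its body doesn't hide the tab from the scene camera, then go over the knob.

{"fn": "move_arm", "kwargs": {"motion": [[-0.2,0.1,0,0,0,0.05],[-0.4,0.2,0,0,0,0.1],[-0.6,0.3,0,0,0,0.15],[-0.81,0.35,0,0,0,0.2],[-0.81,0.35,0,0,0,0.25],[-0.81,0.35,0,0,0,0.3],[-0.81,0.35,0,0,0,0.35],[-0.81,0.35,0,0,0,0.367],[-0.81,0.35,0,0,0,0.367]]}}

```text
time: 17.92
tool_pos: [0.6236, 0.1012, 0.2393]
tool_rot: [-3.14, -0.001, 2.022]
contact_force: [-0.0, -0.6, 0.3]
opening: 0.0462
grip_force: 0.0
```

```bash
cat >> h.py <<'E'
AX=np.array([.6534,.067]); RAD=.042
def tab(save):
    "orange pixels on the quill beside the screw, scene camera"
    c=cam('scene',save); im=c['image']; hsv=cv2.cvtColor(im,cv2.COLOR_RGB2HSV); P=grid(c)
    v,u=np.mgrid[:400,:640]
    m=(u>335)&(u<400)&(v>190)&(v<250)&(hsv[...,0]<20)&(hsv[...,1]>130)&(hsv[...,2]>50)&(P[...,0]>.655)
    return m.sum(), (P[m].mean(0).round(4) if m.any() else None)
E
python3 - <<'E'
from h import *
c=pickle.load(open('pics/top6.pkl','rb')); P=grid(c);Z=P[...,2]
d=np.hypot(P[...,0]-AX[0],P[...,1]-AX[1]); print('hub z',np.nanmax(Z[d<.012]))
m=(Z>.138)&(Z<.16)&(d<.06); print(m.sum(),P[m].mean(0),cv2.minAreaRect((P[m][:,:2]*1000).astype(np.float32)))
print(tab('s7')); s=robot.observe(); print(s['time'],s['tool_pos'],s['tool_rot'],s['qpos'])
Rm=R.from_euler('xyz',s['tool_rot']).as_matrix(); print((np.array([.675,.1015,.158])-s['tool_pos'])@Rm*10)
E
```

```text
hub z 0.15436726993417127
149 [0.66318008 0.08011009 0.14982635] ((664.7498779296875, 83.4261474609375), (65.13385009765625, 19.590055465698242), 64.3524169921875)
(np.int64(0), None)
17.975 [0.62363391 0.10114402 0.23957389] [-3.14001833e+00 -7.32350952e-04  2.02253338e+00] [ 3.95401403e-02  5.36339473e-01  1.17811834e+00  4.07098263e-05
  1.42887070e+00 -4.12203283e-01]
[-0.22162254  0.46497306  0.81484582]
```

{"fn": "move_arm", "kwargs": {"motion": [[-0.22,0.465,0,0,0,0],[-0.22,0.465,0,0,0,0],[-0.22,0.465,0.3,0,0,0],[-0.22,0.465,0.6,0,0,0],[-0.22,0.465,0.79,0,0,0],[-0.22,0.465,0.79,0,0,0]]}}

```text
time: 18.73
tool_pos: [0.6739, 0.1016, 0.16]
tool_rot: [-3.138, -0.002, 2.022]
contact_force: [0.1, 0.6, 1.0]
opening: 0.0459
grip_force: 0.0
```

{"fn": "move_arm", "kwargs": {"motion": [[0,0,0,0,0,0],[0,0,0,0,0,0],[0,0,0,0,0,0],[0,0,0,0,0,0],[0,0,0,0,0,0],[0,0,0,0,0,0]], "fingers": -1, "newtons": 25}}

```text
time: 19.48
tool_pos: [0.6756, 0.1017, 0.1623]
tool_rot: [3.14, 0.0, 2.021]
contact_force: [-0.6, -0.1, 5.0]
opening: 0.0171
grip_force: 25.0
```

```bash
cat >> h.py <<'E'
def arc(p,th0,ths,ax=AX,r=RAD,phi=.032):
    "rows (units 0.1 m) from commanded tool xy p for crank angles ths"
    s=robot.observe(); Rm=R.from_euler('xyz',[np.pi,0,2.0222]).as_matrix()
    for t in ths:
        d=R.from_euler('z',phi).as_matrix()@[-r*np.cos(t),r*np.sin(t),0]; w=np.r_[ax+d[:2]-p,0]
        print(round(t,2),((w@Rm)[:2]*10).round(3))
E
python3 - <<'E'
from h import *
s=robot.observe(); print(s['time'],s['tool_pos'],s['tool_rot'],s['contact_force'],s['opening'],s['grip_force'])
p=s['tool_pos'][:2]; d=R.from_euler('z',-.032).as_matrix()[:2,:2]@(p-AX); print('r',np.hypot(*d),'th',np.arctan2(d[1],-d[0]))
th=np.arctan2(d[1],-d[0]); arc(p,th,th+np.arange(0,3.21,.3))
E
```

```text
19.475 [0.67560961 0.10166099 0.16229206] [3.14047004e+00 3.79453451e-04 2.02134862e+00] [-0.58367223 -0.12378151  4.95593297] 0.017131916570115015 25.001547932624817
r 0.04116613861782854 th 2.172653180476582
2.17 [0.004 0.007]
2.47 [-0.111  0.056]
2.77 [-0.236  0.068]
3.07 [-0.359  0.043]
3.37 [-0.469 -0.017]
3.67 [-0.557 -0.107]
3.97 [-0.614 -0.219]
4.27 [-0.635 -0.343]
4.57 [-0.619 -0.467]
4.87 [-0.566 -0.581]
5.17 [-0.483 -0.675]
```

Fz of 5 N suggests the fingertips graze the crank, so I'll regrip a few mm higher.

{"fn": "move_arm", "kwargs": {"motion": [[0,0,0,0,0,0],[0,0,-0.06,0,0,0],[0,0,-0.06,0,0,0]], "fingers": -0.4}}

```text
time: 19.85
tool_pos: [0.6756, 0.1016, 0.168]
tool_rot: [3.141, 0.0, 2.021]
contact_force: [0.3, 0.4, 0.4]
opening: 0.0273
grip_force: 0.0
```

{"fn": "move_arm", "kwargs": {"motion": [[0,0,-0.06,0,0,0],[0,0,-0.06,0,0,0],[0,0,-0.06,0,0,0],[0,0,-0.06,0,0,0]], "fingers": -1}}

```text
time: 20.35
tool_pos: [0.6756, 0.1016, 0.1744]
tool_rot: [3.14, 0.0, 2.021]
contact_force: [-0.9, -0.3, 5.6]
opening: 0.0172
grip_force: 25.0
```

{"fn": "move_arm", "kwargs": {"motion": [[0,0,0,0,0,0],[0,0,0.1,0,0,0],[0,0,0.1,0,0,0]], "fingers": -0.4}}

```text
time: 20.72
tool_pos: [0.6744, 0.1016, 0.1616]
tool_rot: [-3.138, -0.001, 2.021]
contact_force: [-0.5, 0.2, 1.0]
opening: 0.0275
grip_force: 0.0
```

{"fn": "move_arm", "kwargs": {"motion": [[0,0,0,0,0,0],[0,0,0,0,0,0],[0,0,0,0,0,0],[0,0,0,0,0,0]], "fingers": -1}}

```text
time: 21.22
tool_pos: [0.6755, 0.1017, 0.1635]
tool_rot: [3.141, -0.0, 2.021]
contact_force: [2.7, 0.3, -2.4]
opening: 0.0176
grip_force: 25.0
```

{"fn": "move_arm", "kwargs": {"motion": [[-0.11,0.05,0,0,0,0],[-0.11,0.05,0,0,0,0]]}}

```text
time: 21.48
tool_pos: [0.685, 0.0939, 0.1635]
tool_rot: [3.141, -0.001, 2.021]
contact_force: [0.7, 1.9, -3.3]
opening: 0.017
grip_force: 25.0
```

The crank turns and tracks (r≈0.0415, θ≈2.47). I'll turn to about 5.2, still short of the earliest trip point at about 5.65.

{"fn": "move_arm", "kwargs": {"motion": [[-0.125,0.012,0,0,0,0],[-0.248,-0.013,0,0,0,0],[-0.358,-0.073,0,0,0,0],[-0.446,-0.163,0,0,0,0],[-0.503,-0.275,0,0,0,0],[-0.524,-0.399,0,0,0,0]]}}

```text
time: 22.22
tool_pos: [0.6728, 0.028, 0.1635]
tool_rot: [3.139, 0.003, 2.021]
contact_force: [5.7, 1.5, -4.3]
opening: 0.0174
grip_force: 25.0
```

{"fn": "move_arm", "kwargs": {"motion": [[0.016,-0.124,0,0,0,0],[0.069,-0.238,0,0,0,0],[0.152,-0.332,0,0,0,0],[0.152,-0.332,0,0,0,0]]}}

```text
time: 22.72
tool_pos: [0.6343, 0.0285, 0.1635]
tool_rot: [-3.141, -0.0, 2.021]
contact_force: [-1.4, 1.3, -3.7]
opening: 0.0177
grip_force: 25.0
```

Run:
```python
from h import *
print(tab('s8')); s=robot.observe(); print(s['time'],s['tool_pos'],s['tool_rot'],s['contact_force'])
p=s['tool_pos'][:2]; d=R.from_euler('z',-.032).as_matrix()[:2,:2]@(p-AX); print('r',np.hypot(*d),'th',np.arctan2(d[1],-d[0])+2*np.pi)
# circle through measured points
q=np.array([[.6756,.1017],[.685,.0939],p]); A=np.c_[2*q,np.ones(3)]; x=np.linalg.solve(A,(q**2).sum(1)); print('fit',x[:2],np.sqrt(x[2]+x[0]**2+x[1]**2))
c=pickle.load(open('pics/s8.pkl','rb')); a=c['image'][165:265,290:410]; b=pickle.load(open('pics/scene6.pkl','rb'))['image'][165:265,290:410]
cv2.imwrite('pics/s8c.png',cv2.resize(np.hstack([b[25:,40:],a[25:,40:]]),None,fx=5,fy=5,interpolation=cv2.INTER_CUBIC)[:,:,::-1])
```

```text
(np.int64(0), None)
22.775 [0.6343464 0.0285186 0.1634331] [-3.13995382e+00 -8.03093578e-04  2.02143472e+00] [-2.00790012  0.9982365  -2.93163267]
r 0.04294016715666258 th 5.204139300376905
fit [0.65374717 0.06580043] 0.04202767051127803
```

View pics/s8c.png

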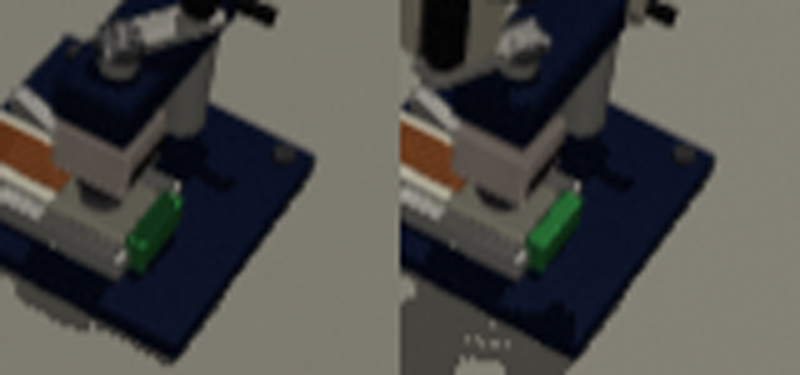

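Left is before and right is now: the quill has come down, no tab is out, and the view of the slot at (545,165) is clear. The circle fit puts the axis at (0.6537, 0.0658). I've now viewed all 10 pictures, so I'll detect the tab numerically, by colour and range.

```bash
cat >> h.py <<'E'
AX=np.array([.6537,.0658])
def probe(c):
    "scene picture -> points beyond the quill's +x face, press frame, above stop/cassette; with colours"
    P=grid(c); q=(P-np.r_[AX,0])@R.from_euler('z',.032).as_matrix()
    B=(abs(q[...,1])<.024)&(q[...,2]>.042)&(q[...,2]<.098)&(q[...,0]>.005)&(q[...,0]<.06)
    return q[B],c['image'][B].astype(int)
def check(save):
    c=cam('scene',save); q,col=probe(c); s=robot.observe()
    hue=cv2.cvtColor(col.astype(np.uint8)[None],cv2.COLOR_RGB2HSV)[0].astype(int)
    o=(hue[:,0]<22)&(hue[:,1]>110)&(hue[:,2]>30)
    print('pts',len(q),'x hist',np.histogram(q[:,0],np.arange(.005,.061,.005))[0],'orange',o.sum(),q[o].mean(0).round(4) if o.any() else '')
    p=s['tool_pos'][:2]; d=R.from_euler('z',-.032).as_matrix()[:2,:2]@(p-AX); th=np.arctan2(d[1],-d[0])
    print('t',s['time'],'F',s['contact_force'].round(1),'r',np.hypot(*d).round(4),'th',round(th%(2*np.pi),3),'tool',s['tool_pos'].round(4),'grip',s['opening'].round(4))
    return p,th
E
python3 - <<'E'
from h import *
for n in ('scene6','s8'):
    q,col=probe(pickle.load(open(f'pics/{n}.pkl','rb'))); print(n,len(q),np.histogram(q[:,0],np.arange(.005,.061,.005))[0],'zmin of face',np.percentile(q[:,2],[1,5,50,99]).round(4))
    m=q[:,0]>.012
    for k in range(3): 
        pass
    # quill -y face bottom edge
    P=grid(pickle.load(open(f'pics/{n}.pkl','rb'))); w=(P-np.r_[AX,0])@R.from_euler('z',.032).as_matrix()
    f=(abs(w[...,0])<.015)&(w[...,1]<-.01)&(w[...,1]>-.04)&(w[...,2]>.036)&(w[...,2]<.11); z=w[f][:,2]; print(' -y face z hist (3mm)',np.histogram(z,np.arange(.036,.112,.003))[0])
p,th=check('s9'); arc(p,th,th+np.arange(0,.81,.2))
E
```

```text
scene6 132 [21 15 33 63  0  0  0  0  0  0  0] zmin of face [0.0446 0.0602 0.0787 0.0927]
 -y face z hist (3mm) [ 0  2  7  5  0  0  1  2  8  7 10  9  9  7 13  5 10 11  8  0  0  4  6 10
  6]
s8 146 [20 23 39 64  0  0  0  0  0  0  0] zmin of face [0.0527 0.0559 0.0752 0.0866]
 -y face z hist (3mm) [ 6  5  0  0  1  4  4 12  8  8 11  9  8  9  9 19 21  0  0  0  0  2  9  8
 10]
pts 145 x hist [19 23 39 64  0  0  0  0  0  0  0] orange 0 Traceback (most recent call last):
  File "<stdin>", line 10, in <module>
  File "h.py", line 48, in check
    print('t',s['time'],'F',s['contact_force'].round(1),'r',np.hypot(*d).round(4),'th',round(th%(2*np.pi),3),'tool',s['tool_pos'].round(4),'grip',s['opening'].round(4))
                                                                                                                                                  ^^^^^^^^^^^^^^^^^^
AttributeError: 'float' object has no attribute 'round'
```

```bash
sed -i "s/s\['opening'\].round(4)/round(float(s['opening']),4)/" h.py
python3 - <<'E'
from h import *
p,th=check('s10'); arc(p,th,th+np.arange(0,1.21,.2))
E
```

```text
pts 146 x hist [21 23 40 62  0  0  0  0  0  0  0] orange 0 
t 22.875 F [-2.7  1.4 -1.5] r 0.042 th 5.222 tool [0.6344 0.0285 0.1634] grip 0.0174
-1.06 [0.012 0.003]
-0.86 [ 0.084 -0.041]
-0.66 [ 0.163 -0.069]
-0.46 [ 0.246 -0.081]
-0.26 [ 0.33  -0.076]
-0.06 [ 0.411 -0.054]
0.14 [ 0.486 -0.017]
```

{"fn": "move_arm", "kwargs": {"motion": [[0.036,-0.023,0,0,0,0],[0.072,-0.044,0,0,0,0],[0.11,-0.06,0,0,0,0],[0.151,-0.072,0,0,0,0],[0.151,-0.072,0,0,0,0]]}}

```text
time: 23.5
tool_pos: [0.6213, 0.0394, 0.1635]
tool_rot: [-3.141, -0.001, 2.022]
contact_force: [0.2, -1.7, -5.4]
opening: 0.0176
grip_force: 25.0
```

```bash
sed -i "s/ax=AX,r=RAD/ax=None,r=RAD/; s/w=np.r_\[ax+d/w=np.r_[AX+d/" h.py
python3 - <<'E'
from h import *
p,th=check('s11'); arc(p,th,th+np.arange(0,1.61,.2))
E
```

```text
pts 146 x hist [20 21 42 63  0  0  0  0  0  0  0] orange 0 
t 23.55 F [-1.  -1.8 -3.5] r 0.0417 th 5.631 tool [0.6214 0.0394 0.1635] grip 0.0173
-0.65 [-0.001 -0.002]
-0.45 [ 0.083 -0.014]
-0.25 [ 0.166 -0.008]
-0.05 [0.247 0.014]
0.15 [0.322 0.052]
0.35 [0.388 0.104]
0.55 [0.442 0.168]
0.75 [0.483 0.241]
0.95 [0.508 0.321]
```

{"fn": "move_arm", "kwargs": {"motion": [[0.042,-0.008,0,0,0,0],[0.083,-0.012,0,0,0,0],[0.125,-0.012,0,0,0,0],[0.167,-0.006,0,0,0,0],[0.167,-0.006,0,0,0,0]]}}

```text
time: 24.18
tool_pos: [0.6136, 0.0545, 0.1635]
tool_rot: [-3.141, -0.001, 2.022]
contact_force: [-1.7, -1.7, -4.4]
opening: 0.0174
grip_force: 25.0
```

Run:
```python
from h import *
p,th=check('s12'); arc(p,th,th+np.arange(0,.61,.2))
```

```text
pts 147 x hist [21 21 40 65  0  0  0  0  0  0  0] orange 0 
t 24.225 F [-1.3 -1.4 -4.6] r 0.0416 th 6.041 tool [0.6136 0.0545 0.1635] grip 0.0174
-0.24 [ 0.001 -0.004]
-0.04 [0.081 0.019]
0.16 [0.156 0.058]
0.36 [0.221 0.11 ]
```

{"fn": "move_arm", "kwargs": {"motion": [[0.04,0.01,0,0,0,0],[0.081,0.022,0,0,0,0],[0.12,0.04,0,0,0,0],[0.155,0.061,0,0,0,0],[0.155,0.061,0,0,0,0]]}}

```text
time: 24.85
tool_pos: [0.6126, 0.0713, 0.1635]
tool_rot: [-3.141, -0.001, 2.022]
contact_force: [-3.1, -1.0, -5.0]
opening: 0.0173
grip_force: 25.0
```

Run:
```python
from h import *
p,th=check('s13'); arc(p,th,th+np.arange(0,.61,.2))
```

```text
pts 146 x hist [21 25 41 59  0  0  0  0  0  0  0] orange 0 
t 24.9 F [-4.  -0.5 -4.1] r 0.0415 th 0.165 tool [0.6126 0.0713 0.1635] grip 0.0176
0.16 [ 0.003 -0.004]
0.36 [0.068 0.049]
0.56 [0.121 0.113]
0.76 [0.16  0.188]
```

{"fn": "move_arm", "kwargs": {"motion": [[0.034,0.024,0,0,0,0],[0.065,0.051,0,0,0,0],[0.093,0.083,0,0,0,0],[0.118,0.117,0,0,0,0],[0.118,0.117,0,0,0,0]]}}

```text
time: 25.52
tool_pos: [0.6181, 0.0869, 0.1635]
tool_rot: [-3.142, -0.001, 2.022]
contact_force: [-3.9, 1.4, -4.9]
opening: 0.0171
grip_force: 25.0
```

Run:
```python
from h import *
p,th=check('s14'); arc(p,th,th+np.arange(0,.61,.2))
```

```text
pts 152 x hist [23 23 44 62  0  0  0  0  0  0  0] orange 0 
t 25.575 F [-3.3  1.1 -4.1] r 0.0414 th 0.566 tool [0.6181 0.0869 0.1635] grip 0.0173
0.57 [ 0.005 -0.003]
0.77 [0.044 0.071]
0.97 [0.068 0.151]
1.17 [0.075 0.235]
```

{"fn": "move_arm", "kwargs": {"motion": [[0.021,0.036,0,0,0,0],[0.039,0.074,0,0,0,0],[0.053,0.113,0,0,0,0],[0.063,0.153,0,0,0,0],[0.063,0.153,0,0,0,0]]}}

```text
time: 26.2
tool_pos: [0.6292, 0.0992, 0.1635]
tool_rot: [3.141, -0.001, 2.022]
contact_force: [-3.3, 2.9, -4.5]
opening: 0.0174
grip_force: 25.0
```

Run:
```python
from h import *
p,th=check('s15'); arc(p,th,th+np.arange(0,.61,.2))
P=grid(pickle.load(open('pics/s15.pkl','rb'))); w=(P-np.r_[AX,0])@R.from_euler('z',.032).as_matrix()
f=(abs(w[...,0])<.015)&(w[...,1]<-.01)&(w[...,1]>-.04)&(w[...,2]>.030)&(w[...,2]<.11); print(np.histogram(w[f][:,2],np.arange(.030,.112,.003))[0])
```

```text
pts 153 x hist [24 25 39 65  0  0  0  0  0  0  0] orange 0 
t 26.25 F [-4.   2.1 -4.4] r 0.0414 th 0.971 tool [0.6293 0.0992 0.1635] grip 0.0171
0.97 [ 0.006 -0.001]
1.17 [0.013 0.082]
1.37 [0.003 0.166]
1.57 [-0.024  0.245]
[14  9  1  0  0  0  6  9  7 10  7  8 11  7  9 11 28 14  0  0  0  0  1  1
  8 10  6]
```

{"fn": "move_arm", "kwargs": {"motion": [[0.006,0.041,0,0,0,0],[0.007,0.083,0,0,0,0],[0.004,0.125,0,0,0,0],[-0.003,0.167,0,0,0,0],[-0.003,0.167,0,0,0,0]]}}

```text
time: 26.88
tool_pos: [0.6444, 0.1063, 0.1635]
tool_rot: [3.141, -0.001, 2.022]
contact_force: [-3.3, 3.9, -5.3]
opening: 0.0174
grip_force: 25.0
```

Run:
```python
from h import *
p,th=check('s16'); arc(p,th,th+np.arange(0,.61,.2))
```

```text
pts 156 x hist [23 29 40 64  0  0  0  0  0  0  0] orange 0 
t 26.925 F [-4.1  3.4 -4.7] r 0.0415 th 1.377 tool [0.6444 0.1063 0.1636] grip 0.0176
1.38 [0.005 0.001]
1.58 [-0.022  0.081]
1.78 [-0.064  0.153]
1.98 [-0.12   0.216]
```

{"fn": "move_arm", "kwargs": {"motion": [[-0.012,0.04,0,0,0,0],[-0.027,0.08,0,0,0,0],[-0.046,0.117,0,0,0,0],[-0.069,0.152,0,0,0,0],[-0.069,0.152,0,0,0,0]]}}

```text
time: 27.55
tool_pos: [0.6614, 0.1068, 0.1636]
tool_rot: [3.14, -0.001, 2.022]
contact_force: [-1.9, 4.5, -4.7]
opening: 0.0171
grip_force: 25.0
```

Run:
```python
from h import *
p,th=check('s17'); arc(p,th,th+np.arange(0,.61,.2))
```

```text
pts 153 x hist [21 31 38 63  0  0  0  0  0  0  0] orange 0 
t 27.6 F [-1.3  4.2 -5.6] r 0.0417 th 1.79 tool [0.6614 0.1067 0.1636] grip 0.0173
1.79 [0.003 0.002]
1.99 [-0.054  0.064]
2.19 [-0.121  0.114]
2.39 [-0.198  0.149]
```

{"fn": "move_arm", "kwargs": {"motion": [[-0.027,0.034,0,0,0,0],[-0.056,0.065,0,0,0,0],[-0.089,0.092,0,0,0,0],[-0.123,0.116,0,0,0,0],[-0.123,0.116,0,0,0,0]]}}

```text
time: 28.22
tool_pos: [0.6774, 0.1004, 0.1636]
tool_rot: [3.14, -0.0, 2.021]
contact_force: [-1.3, 5.8, -4.8]
opening: 0.0176
grip_force: 25.0
```

Run:
```python
from h import *
p,th=check('s18'); arc(p,th,th+np.arange(0,.61,.2))
```

```text
pts 155 x hist [21 30 42 62  0  0  0  0  0  0  0] orange 0 
t 28.275 F [-0.5  4.5 -7.3] r 0.0419 th 2.203 tool [0.6773 0.1004 0.1636] grip 0.0175
2.2 [0.001 0.001]
2.4 [-0.076  0.035]
2.6 [-0.158  0.054]
2.8 [-0.242  0.055]
```

{"fn": "move_arm", "kwargs": {"motion": [[-0.037,0.019,0,0,0,0],[-0.076,0.036,0,0,0,0],[-0.117,0.047,0,0,0,0],[-0.158,0.055,0,0,0,0],[-0.158,0.055,0,0,0,0]]}}

```text
time: 28.9
tool_pos: [0.6893, 0.0883, 0.1636]
tool_rot: [3.14, -0.0, 2.021]
contact_force: [-0.0, 3.3, -6.7]
opening: 0.0174
grip_force: 25.0
```

Run:
```python
from h import *
p,th=check('s19'); arc(p,th,th+np.arange(0,.61,.2))
P=grid(pickle.load(open('pics/s19.pkl','rb'))); w=(P-np.r_[AX,0])@R.from_euler('z',.032).as_matrix()
f=(abs(w[...,0])<.015)&(w[...,1]<-.01)&(w[...,1]>-.04)&(w[...,2]>.030)&(w[...,2]<.11); print(np.histogram(w[f][:,2],np.arange(.030,.112,.003))[0])
```

```text
pts 158 x hist [24 32 40 62  0  0  0  0  0  0  0] orange 7 [0.0229 0.0006 0.0601]
t 28.95 F [-0.3  4.  -7.1] r 0.0421 th 2.609 tool [0.6893 0.0883 0.1636] grip 0.0175
2.61 [-0.    -0.001]
2.81 [-0.084  0.   ]
3.01 [-0.166 -0.015]
3.21 [-0.244 -0.047]
[16  3  1  0  2  4  9  9  9 10  8  7  8 11 13 25 12  0  0  0  0  0  0  2
  9 11  2]
```

The orange end face is visible but still flush (x≈0.023). I'll take smaller steps.

{"fn": "move_arm", "kwargs": {"motion": [[-0.042,0.002,0,0,0,0],[-0.084,0.0,0,0,0,0],[-0.115,-0.004,0,0,0,0],[-0.115,-0.004,0,0,0,0]]}}

```text
time: 29.45
tool_pos: [0.6942, 0.0778, 0.1636]
tool_rot: [3.14, 0.0, 2.021]
contact_force: [1.9, 4.2, -7.5]
opening: 0.0175
grip_force: 25.0
```

Run:
```python
from h import *
p,th=check('s20'); arc(p,th,th+np.arange(0,.61,.15))
```

```text
pts 158 x hist [23 30 44 61  0  0  0  0  0  0  0] orange 8 [ 0.0227 -0.0017  0.0592]
t 29.5 F [ 2.3  3.9 -6.7] r 0.0422 th 2.885 tool [0.6942 0.0778 0.1636] grip 0.0174
2.89 [ 0.    -0.002]
3.04 [-0.061 -0.017]
3.19 [-0.119 -0.041]
3.34 [-0.173 -0.073]
3.49 [-0.222 -0.113]
```

{"fn": "move_arm", "kwargs": {"motion": [[-0.03,-0.006,0,0,0,0],[-0.061,-0.015,0,0,0,0],[-0.091,-0.026,0,0,0,0],[-0.119,-0.039,0,0,0,0],[-0.119,-0.039,0,0,0,0]]}}

```text
time: 30.12
tool_pos: [0.696, 0.0652, 0.1636]
tool_rot: [3.139, 0.001, 2.021]
contact_force: [2.6, 4.1, -7.9]
opening: 0.0174
grip_force: 25.0
```

Run:
```python
from h import *
p,th=check('s21'); arc(p,th,th+np.arange(0,.61,.15))
```

```text
pts 217 x hist [24 31 43 56 20 20 21  2  0  0  0] orange 76 [ 0.0311 -0.0006  0.0594]
t 30.175 F [ 1.8  4.2 -7.7] r 0.0423 th 3.187 tool [0.696  0.0652 0.1636] grip 0.0175
-3.1 [ 0.001 -0.003]
-2.95 [-0.053 -0.035]
-2.8 [-0.101 -0.075]
-2.65 [-0.143 -0.122]
-2.5 [-0.178 -0.174]
```

The tab is out: 76 orange pixels reaching x≈0.041. I'll stop here, release the knob and withdraw upward.

{"fn": "move_arm", "kwargs": {"motion": [[0,0,0,0,0,0],[0,0,0,0,0,0],[0,0,0,0,0,0],[0,0,0,0,0,0]], "fingers": 0}}

```text
time: 30.68
tool_pos: [0.6953, 0.0648, 0.1641]
tool_rot: [3.141, 0.001, 2.021]
contact_force: [-0.1, -0.5, -0.2]
opening: 0.0457
grip_force: 0.0
```

{"fn": "move_arm", "kwargs": {"motion": [[0,0,-0.15,0,0,0],[0,0,-0.4,0,0,0],[0,0,-0.8,0,0,0],[0,0,-1,0,0,0],[0,0,-1,0,0,0],[0,0,-1,0,0,0]]}}

```text
time: 31.42
tool_pos: [0.6947, 0.0651, 0.2628]
tool_rot: [-3.14, -0.001, 2.021]
contact_force: [0.3, 1.5, 0.3]
opening: 0.0461
grip_force: 0.0
```

Run:
```python
from h import *
check('s22'); c=cam('top','t22'); P=grid(c); Z=P[...,2]
w=(P-np.r_[AX,0])@R.from_euler('z',.032).as_matrix(); g=(w[...,2]>.065)&(w[...,2]<.085)&(w[...,0]<-.08)&(w[...,0]>-.14)&(abs(w[...,1])<.04)
if g.any(): print('grip block',g.sum(),w[g].min(0).round(4),w[g].max(0).round(4))
c=pickle.load(open('pics/s22.pkl','rb')); P=grid(c); w=(P-np.r_[AX,0])@R.from_euler('z',.032).as_matrix(); g=(w[...,2]>.050)&(w[...,2]<.085)&(w[...,0]<-.08)&(w[...,0]>-.15)&(abs(w[...,1])<.04)
print('scene grip block',g.sum(),w[g].min(0).round(4),w[g].max(0).round(4))
```

```text
pts 217 x hist [24 37 34 59 20 21 20  2  0  0  0] orange 76 [ 0.0311 -0.0005  0.0592]
t 31.475 F [ 0.6  0.4 -0.8] r 0.0409 th 3.191 tool [0.6946 0.0651 0.2623] grip 0.0458
scene grip block 134 [-0.1209 -0.0157  0.05  ] [-0.0969  0.013   0.0751]
```

```bash
python3 -c "
from cell import robot; print(robot.hand_in())"
```

```text
the job is handed in; nothing more can be done
None
```

I slid the cassette home against the green stop with about 8 N of contact. I then turned the crank clockwise until the orange tab popped out, at most 0.3 rad past the trip, released the knob and handed the job in at about 31.5 s. The hand-in returned no verdict.

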